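Close the bench press on a glued track piece and lean on it

TASK

A short piece of model railway track has just been glued onto its cork roadbed in the small hinged press. Bring the heavy metal cover over (it has a bar handle), lower it all the way onto the track without letting it slam or bearing down hard, and let go of it; then press down on the round rubber pad on top of the cover with about 15 newtons (the weight of one and a half kilograms) for two full seconds. Take the hand away and leave the cover lying closed, with track and roadbed still in place and the things standing around left alone.

Things in the scene. Friction and masses are not known exactly. Their poses are not given: they have to be found in the camera images.
- cover (a joint): Hinge of the press cover: angle in rad, 0 = cover level and lying on the track, grows as it opens; 1.57 = upright; it starts leaning back 1.65 to 1.85 against no spring (stop at 1.9). The hinge has only slight friction: in front of upright the cover falls shut by itself. The cover is an aluminium plate 180 x 190 x 12 mm, mass about 0.7 to 1.1 kg.
- cover_hinge (a point): Fixed point on the hinge axis, half-way along it, 44 mm above the workbench, level with the cover's underside when closed. It has the axes of the press: y along the hinge, x level from the handle side (closed) towards the hinge, z up. At angle q the handle bar's centre lies, in these axes, at x = -0.235 cos q + 0.006 sin q, y = 0, z = 0.235 sin q + 0.006 cos q.
- cover_handle (a point): Centre of the cover's handle, a round steel bar 12 mm thick and 104 mm long parallel to the hinge, 45 mm beyond the cover's free edge; turns with the cover. Closed it is 50 mm above the workbench, with 39 mm free between the bar and the edges of cover and base and nothing under it; a finger fits there. The round bar can turn in a light grip.
- cover_pad (a point): Centre of the upper face of the round rubber pad, 50 mm across, 4 mm proud of the cover's top face, straight above the track when closed (then 60 mm above the workbench); 130 mm from the hinge axis, 105 mm from the handle bar. A ribbed edge 4 mm higher than the pad runs along each side of the cover, 76 mm from the pad's centre.
- track_top (a point): Centre of the upper face of the straight track piece (25 x 81 x 4 mm, long way parallel to the hinge), lying loose on the roadbed.
- roadbed: Cork strip 44 x 120 x 10 mm lying on the press's plywood base, whose top is 30 mm above the workbench. Origin at the centre of its underside, y along its length.
- track: The track piece itself; origin at the centre of its underside.
- glue: Small glue jar, 38 mm across, 46 mm tall, standing behind the hinge side of the press; bystander. Origin at the centre of its underside.
- carton: Small carton 26 x 34 x 30 mm standing behind the hinge side of the press; bystander. Origin at the centre of its underside.
- sander: Black rubber sanding block, 42 x 68 x 26 mm, lying near the far corner of the handle side of the press; bystander. Origin at the centre of its underside.

How it is judged:
By the outcome, as a careful person would: the job done as asked, in the order asked, and still so for the second after the job is handed in, with the robot touching nothing.
It also fails if it takes over 58 s, if anything falls off the work surface, if the arm or the gripper's body presses on something with over 40 N, if the wrist force passes 120 N, or if a joint passes its speed limit or range.

ROBOT

A 7-joint arm with a two-finger parallel gripper is mounted at the origin on a cart in front of the work surface, level with it; the furniture and walls round the work are solid. World frame = base frame: x ahead of the robot, y to its left, z up, the work surface at z = 0. Lengths are in m, angles in rad, forces in N, time in s.
With the tool pointing down it reaches from about 0.4 to 0.875 m from the base axis. Payload 19.3 kg.
Tool frame: the origin (TCP) lies on the centre line of the jaws, within the pads' length; the fingertips stand 8 mm ahead of it and the grasp point (between the pads) lies 11 mm behind it; z points along the fingers, y is the line along which they close (so a half turn about z gives the same grasp; the last joint's range is limited). The gripper opens to 85 mm and grips with 20 to 120 N. Pads are 22 mm wide; open, the fingers measure 114 mm over their backs; the gripper's body (76 mm by 85 mm) begins 54 mm behind the grasp point. The pads swing forward as they close: fully open they stand 13 mm farther back than shut.
Start: joints at [1.111, 0.521, -0.036, 1.599, 0.021, 1.021, -0.113], TCP at [0.237, -0.578, 0.239] pointing down, gripper open.
Joint ranges: [-2.91, 2.91], [-0.3, 2.13], [-1.5, 1.42], [0.17, 2.43], [-1.26, 4.41], [0.16, 1.93], [-2.52, 2.52]. Speed limits (rad/s): [1.89, 1.89, 2.39, 2.39, 3.01, 3.01, 3.01].

INTERFACE

Orientations are given as [roll, pitch, yaw] about the fixed x, y, z axes, in that order (R = Rz(yaw) Ry(pitch) Rx(roll)).
In Python, from workcell import status, grab_frame, camera_params, bot, search_frame, silhouettes gives the robot as it stands.
- The arm moves only by the shell command python3 -m creep 'ROWS' [FORCE]. ROWS is JSON, a list of rows, each a list of 5 numbers: the shift along the tool's x, y, z in units of 60 mm (1.0 is 60 mm), then the turn about the tool's z in units of 8 degrees (1.0 is 8 degrees), then the opening, from 0 (shut) to 1 (fully open). In form: [[x, y, z, twist, hand], ...]. A call has 1 to 5 rows; each row is the pose to reach, as a shift and turn from the pose commanded when the call began, along the tool's axes at that moment; what a row does not reach only later rows make up. A row lasts 1/8 s, in which the tool goes at most 62.5 mm and 10.7 degrees, less where a joint would pass 70% of its speed; a pose out of reach is approached as far as the arm can. A call with a gripper value outside its range is refused whole. The fingers move at their own pace and stop on an object; FORCE is the grip in N (left out, the last holds). Time passes only in rows, so rows that repeat a pose let the fingers close. It gives the time, the measured TCP pose, the force, the opening and the grip force at its end, in the units of the state.
- status.observe(): the state, without advancing time (a new reading comes with each control period).
- grab_frame(name): name is "scene" or "top"; returns the picture (384x512x3 uint8, blue, green, red); there is no depth.
- camera_params(name): a dict with "K" (3x3 intrinsics, pixels), "k1" (the pictures are not rectified: a ray, as slopes to the right and down, at radius r is drawn at 1 + k1 r^2 times it, then the intrinsics apply), "rvec" (rotation vector, rad) and "tvec" (3), from world to camera coordinates, as OpenCV has them. Camera axes: x right, y down, z forward; pixel columns grow to the right and rows downward; lengths in m; the calibration is good to about 2 mm. A picture is of the moment at which its call begins. camera_params takes no time and is no camera call.
- bot.job_done(): hands the job in; it is judged then, once.
Trained networks look in the newest picture that a camera, given by its name, has taken for a name from the list of things; names that differ only in an ending like _2 or _b are one class to them, and where a whole thing is asked for, a point or a joint stands for the part that bears it (a point fixed in the world has none). Each returns a list of dicts, best first, with "p" (0 to 1); they miss things now and then, are a little off and sometimes report something else, mostly with a low value. They report only what shows in the picture. A call takes as long as a camera call.
- search_frame(camera, name): "extent" ([left, top, right, bottom] as shares, 0 to 1, of the picture: columns of its width, rows of its height, round what is visible of it).
- silhouettes(camera, name): "mask" (384x512 bool, what is visible of it) and "extent" ([left, top, right, bottom] as shares, 0 to 1, of the picture: columns of its width, rows of its height, round what is visible of it).
The state is a dict: "clock": time; "qpos": joint angles; "qd": joint speeds; "joint_efforts": joint torques, N m; "position": TCP position; "tool_rot": TCP orientation; "force": force on the tool from outside, world axes, zero at the start; "moment": the same for the moment, N m; "grip_width": finger opening in m; "finger_force": force on a finger pad.
Only numpy, scipy, OpenCV 4.12 (cv2) and the standard library are available. Lean on these libraries where they do the work, as an engineer would, in place of code of your own. Each camera call takes 0.05 s, during which the arm holds its last target. There are 200 camera calls.

## Working session

There is one attempt and no reset: what is moved stays moved. The work goes in short steps, Python scripts to look and compute and a shell command to move; the robot and the scene stay as the last step left them, time stands still between calls to the robot, and variables do not carry over. Pictures are saved under pics/ and viewed, at most 10 in all, crops included, and the job is handed in when it is done.

```bash
mkdir -p pics; ls; cat > h.py <<'E'
import numpy as np,cv2
from workcell import status, grab_frame, camera_params, bot, search_frame, silhouettes
def cam(n):
    c=camera_params(n);R=cv2.Rodrigues(np.array(c["rvec"],float))[0];return np.array(c["K"],float),c["k1"],R,np.array(c["tvec"],float).ravel()
def proj(n,P):
    K,k,R,t=cam(n);p=np.atleast_2d(P)@R.T+t;s=p[:,:2]/p[:,2:];s=s*(1+k*(s**2).sum(1,keepdims=True));return s@K[:2,:2].T+K[:2,2]
def ray(n,uv):
    K,k,R,t=cam(n);d=np.linalg.solve(K[:2,:2],np.array(uv,float)-K[:2,2]);s=d.copy()
    for _ in range(30): s=d/(1+k*(s@s))
    return -R.T@t, R.T@np.array([s[0],s[1],1.])
def onz(n,uv,z):
    o,d=ray(n,uv);return o+d*(z-o[2])/d[2]
E
python3 - <<'E'
from h import *
for n in("scene","top"):
    cv2.imwrite(f"pics/{n}0.png",grab_frame(n)); K,k,R,t=cam(n); print(n,K.round(0).tolist(),k,(-R.T@t).round(3),R[2].round(3))
    for w in("cover","cover_handle","cover_pad","track","roadbed","glue","carton","sander"):
        r=silhouettes(n,w)
        for q in r[:2]:
            m=q["mask"];ys,xs=np.nonzero(m);print(n,w,round(q["p"],2),(np.array(q["extent"])*[512,384,512,384]).round(0),xs.mean().round(1),ys.mean().round(1),cv2.minAreaRect(np.c_[xs,ys].astype(np.float32)))
s=status.observe();print(s)
E
```

```text
pics
scene [[483.0, 0.0, 251.0], [0.0, 483.0, 192.0], [0.0, 0.0, 1.0]] -0.06761744429207532 [0.027 1.081 0.582] [ 0.401 -0.832 -0.384]
scene cover 0.62 [190. 140. 266. 235.] 225.9 186.2 ((225.75863647460938, 186.39654541015625), (110.86012268066406, 44.19548797607422), 68.19859313964844)
scene cover_pad 0.97 [194. 139. 261. 233.] 225.8 186.4 ((225.98223876953125, 185.74871826171875), (110.40408325195312, 43.81114196777344), 67.52056884765625)
scene track 0.64 [271. 205. 291. 215.] 280.0 208.9 ((279.8189697265625, 208.9224090576172), (23.76646614074707, 5.25225830078125), 23.198589324951172)
scene roadbed 0.5 [258. 200. 300. 222.] 278.5 211.7 ((279.4931640625, 211.01632690429688), (39.81412887573242, 11.051607131958008), 22.932100296020508)
scene glue 0.79 [196. 226. 214. 251.] 206.4 236.8 ((206.5, 237.0), (22.0, 15.0), 90.0)
scene carton 0.47 [189. 248. 202. 267.] 194.6 257.9 ((194.5, 257.5), (19.0, 11.0), 90.0)
scene sander 0.64 [294. 178. 315. 194.] 304.7 187.0 ((304.8000183105469, 186.90000915527344), (20.124608993530273, 12.521980285644531), 26.56505012512207)
top [[362.0, 0.0, 2
[... 1054 characters left out ...]
ray([ 1.11079175,  0.52139697, -0.03628794,  1.59949729,  0.02120173,
        1.02108678, -0.11284161]), 'qd': array([-8.37569854e-04, -2.67103516e-04, -4.87790320e-04, -1.00364987e-03,
        5.03321822e-05, -2.13122151e-04, -9.16987706e-04]), 'joint_efforts': array([ 8.17451873e-04, -9.26822519e+01,  1.97767943e+00, -3.70221412e+01,
        1.78820570e-02,  1.97883659e-03, -2.43267243e-05]), 'position': array([ 0.23747501, -0.57812477,  0.23929378]), 'tool_rot': array([-3.14158943e+00,  6.45033887e-06,  3.89710447e-01]), 'force': array([-0.64798899, -0.59525179,  0.35746688]), 'moment': array([-0.02896425,  0.014863  ,  0.01672073]), 'finger_force': 0.0, 'grip_width': 0.08507481809029117}
```

View pics/scene0.png

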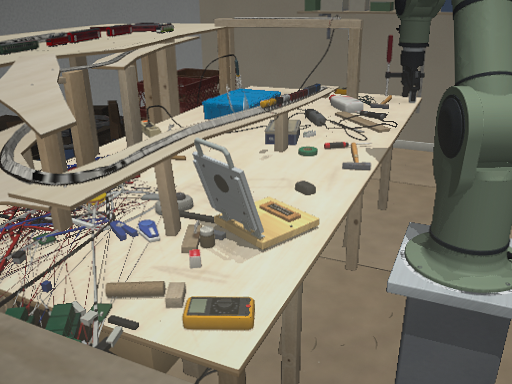

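View pics/top0.png

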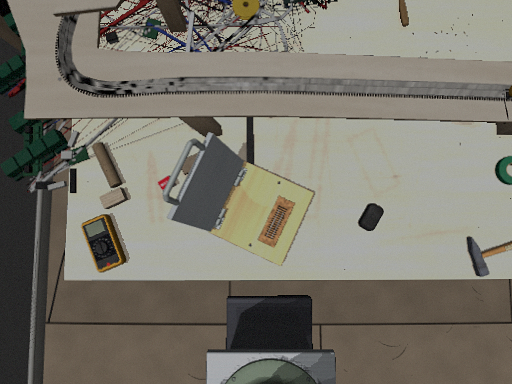

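The scene image shows the open press: the cover leans back at about (225,186), the handle is at its top near (195,145), and the track is at (280,209). The top image shows the hinge running from (243,165) to (215,228) and the sander at (371,216). The handle side of the base, from (315,190) to (282,265), faces right and towards the robot. Next I fit the press pose to both views.

```bash
cat > fit.py <<'E'
from h import *
from scipy.optimize import minimize
def box(x0,x1,y0,y1,z0,z1): return np.array([[a,b,c] for a in(x0,x1) for b in(y0,y1) for c in(z0,z1)])
CV=np.r_[box(-.19,0,-.09,.09,0,.012),box(-.241,-.229,-.052,.052,0,.012)]
RB=box(-.152,-.108,-.06,.06,-.014,-.004)
def rot(P,q): # closed coords -> angle q about y axis
    x,z=P[:,0],P[:,2];return np.c_[x*np.cos(q)+z*np.sin(q),P[:,1],-x*np.sin(q)+z*np.cos(q)]
def w(P,p):
    c,s=np.cos(p[2]),np.sin(p[2]);return P@np.array([[c,s,0],[-s,c,0],[0,0,1]])+[p[0],p[1],.044]
def hm(pts):
    m=np.zeros((384*4,512*4),np.uint8);cv2.fillConvexPoly(m,cv2.convexHull(((pts+.5)*4).astype(np.float32)).round().astype(np.int32),1);return m>0
def hull(m):
    ys,xs=np.nonzero(m);return hm(np.c_[xs,ys]+np.array([[0,0]]))
E
python3 - <<'E'
from fit import *
M={}
for n in("scene","top"):
    grab_frame(n)
    M[n,'c']=hull(silhouettes(n,"cover")[0]["mask"]);M[n,'r']=hull(silhouettes(n,"roadbed")[0]["mask"])
def iou(a,b): return (a&b).sum()/(a|b).sum()
def f(p,v=0):
    r=[iou(M[n,k],hm(proj(n,w(rot(CV,p[3]) if k=='c' else RB,p)))) for n,k in M]
    if v: print(np.round(r,3))
    return -sum(r)
c=onz("top",(275.5,221.4),.04)
o,d=onz("top",(315,190),.03),onz("top",(282,265),.03)
e=d-o; yaw0=np.arctan2(-e[0],e[1]); 
xa=np.array([np.cos(yaw0),np.sin(yaw0)])
if xa@(onz("top",(229,197),.04)[:2]-c[:2])<0: yaw0+=np.pi;xa=-xa
p0=[*(c[:2]+.13*xa),yaw0,1.75];print(np.round(p0,3));f(p0,1)
S=np.array(p0)+np.r_[np.zeros((1,4)),np.diag([.01,.01,.08,.08])]
r=minimize(f,p0,method="Nelder-Mead",options=dict(initial_simplex=S,maxiter=200));p=r.x;f(p,1);print(p.round(4))
np.save("p.npy",p)
bar=np.array([[-.235,0,.006]]);pad=np.array([[-.13,0,.016]])
for q in(p[3],1.57,1,.5,0):print(round(q,2),w(rot(bar,q),p).round(3),w(rot(pad,q),p).round(3))
for n in("scene","top"):
    im=grab_frame(n)
    for k in(rot(CV,p[3]),RB,rot(CV,0)):
        cv2.polylines(im,[cv2.convexHull(proj(n,w(k,p)).astype(np.float32)).astype(np.int32)],1,(0,0,255),1)
    x,y=(150,100)
    cv2.imwrite(f"pics/fit_{n}.png",cv2.resize(im[y:y+180,x:x+260],None,fx=2.9,fy=2.9))
for n,nm,z in(("top","sander",.026),("scene","glue",.046),("scene","carton",.03)):
    q=search_frame(n,nm)
    if q: E=np.array(q[0]["extent"])*[512,384,512,384];print(nm,onz(n,((E[0]+E[2])/2,(E[1]+E[3])/2),z/2).round(3))
E
python3 -c "
import cv2,numpy as np
a,b=cv2.imread('pics/fit_scene.png'),cv2.imread('pics/fit_top.png')
s=lambda i:cv2.resize(i,(400,277))
cv2.imwrite('pics/fit.png',cv2.resize(np.hstack([s(a),s(b)]),(800,277)))"
```

```text
[0.525 0.103 1.143 1.75 ]
[0.604 0.893 0.705 0.915]
[0.887 0.919 0.927 0.942]
[0.5312 0.1    1.1039 1.8887]
1.89 [[0.567 0.171 0.265]] [[0.556 0.15  0.162]]
1.57 [[0.534 0.105 0.279]] [[0.538 0.114 0.174]]
1 [[ 0.476 -0.009  0.245]] [[0.506 0.049 0.162]]
0.5 [[ 0.44  -0.082  0.162]] [[0.483 0.005 0.12 ]]
0 [[ 0.425 -0.11   0.05 ]] [[ 0.473 -0.016  0.06 ]]
sander [ 0.485 -0.255  0.013]
glue [0.586 0.176 0.023]
```

View pics/fit.png

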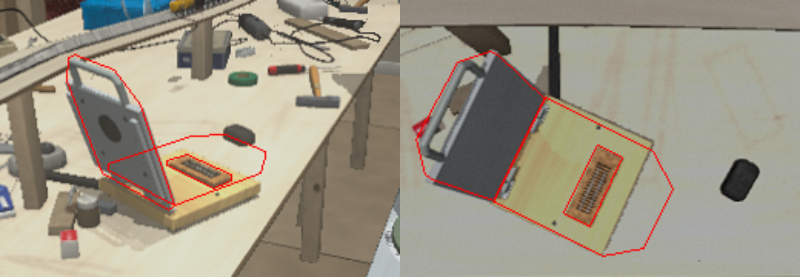

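The fitted outlines match the cover and roadbed in both views, within a few pixels. Next I move above the handle bar with tool y along the press x axis.

```bash
cat > go.py <<'E'
import sys
from h import *
from scipy.spatial.transform import Rotation as Ro
def go(T,yaw=None):
    s=status.observe();e=s["tool_rot"];R=Ro.from_euler("xyz",e).as_matrix()
    d=R.T@(np.array(T)-s["position"])/.06
    tw=0 if yaw is None else -np.degrees((yaw-e[2]+np.pi)%(2*np.pi)-np.pi)/8
    print("units",d.round(2),round(tw,2),"pos",s["position"].round(4),"rot",e.round(3),"F",s["force"].round(1),"w",round(s["grip_width"],4),"ff",s["finger_force"],"t",s["clock"])
if __name__=="__main__":
    a=[float(v) for v in sys.argv[1:]];go(a[:3],a[3] if len(a)>3 else None)
E
python3 go.py .45 -.2 .36 2.675
```

```text
units [ 5.67 -4.48 -2.01] -16.37 pos [ 0.2375 -0.5781  0.2393] rot [ 3.142 -0.     0.39 ] F [-0.3  0.9  0.9] w 0.0851 ff 0.0 t 1.45
```

```bash
python3 -m creep '[[0.4,-0.3,-0.9,-1.3,1],[1.0,-0.8,-1.5,-2.6,1],[1.7,-1.4,-1.9,-3.9,1],[2.5,-2.0,-2.0,-5.2,1],[3.3,-2.6,-2.0,-6.5,1]]' 25; python3 go.py .52 .1 .36 2.675
```

```text
clock: 2.08
position: [0.3622, -0.357, 0.3601]
tool_rot: [3.14, 0.001, 1.303]
force: [1.5, -0.8, -0.5]
grip_width: 0.0853
finger_force: 0.0
units [ 8.04  0.52 -0.  ] -9.83 pos [ 0.3622 -0.357   0.3601] rot [3.140e+00 1.000e-03 1.303e+00] F [ 1.5 -0.8 -0.5] w 0.0853 ff 0.0 t 2.075
```

```bash
python3 -m creep '[[0.9,0.06,0,-1.3,1],[1.8,0.12,0,-2.6,1],[2.7,0.18,0,-3.9,1],[3.6,0.23,0,-5.2,1],[4.5,0.3,0,-6.5,1]]'; python3 go.py .56 .16 .35 2.675
```

```text
clock: 2.7
position: [0.4519, -0.1019, 0.3596]
tool_rot: [3.141, 0.001, 2.211]
force: [1.4, -0.7, 0.8]
grip_width: 0.0854
finger_force: 0.0
units [2.43 4.05 0.16] -3.33 pos [ 0.4519 -0.1019  0.3596] rot [3.141e+00 1.000e-03 2.211e+00] F [ 1.4 -0.7  0.8] w 0.0854 ff 0.0 t 2.7
```

```bash
python3 -m creep '[[0.5,0.8,0,-1.3,1],[1.0,1.6,0,-2.6,1],[1.5,2.5,0.1,-3.3,1],[2.0,3.3,0.16,-3.3,1],[2.43,4.05,0.16,-3.3,1]]'; python3 go.py .565 .167 .256 2.675; python3 - <<'E'
from h import *
a=grab_frame("scene");b=grab_frame("top")
p=np.load("p.npy")
from fit import *
for n,im in(("scene",a),("top",b)):
  for q,c in((1.89,(0,0,255)),(1.8,(255,0,0))):
    for pt in proj(n,w(rot(np.array([[-.235,-.052,.006],[-.235,.052,.006]]),q),p)): cv2.circle(im,tuple(int(v) for v in pt.round()),1,c,-1)
cv2.imwrite("pics/a.png",np.hstack([cv2.resize(a[110:260,150:290],(400,429)),cv2.resize(b[90:240,140:280],(400,429))]))
E
```

```text
clock: 3.32
position: [0.5614, 0.1597, 0.3494]
tool_rot: [-3.141, -0.0, 2.666]
force: [1.0, -1.2, 0.2]
grip_width: 0.0855
finger_force: 0.0
units [0.   0.14 1.56] -0.07 pos [0.5614 0.1597 0.3494] rot [-3.141 -0.     2.666] F [ 1.  -1.2  0.2] w 0.0855 ff 0.0 t 3.325
```

View pics/a.png

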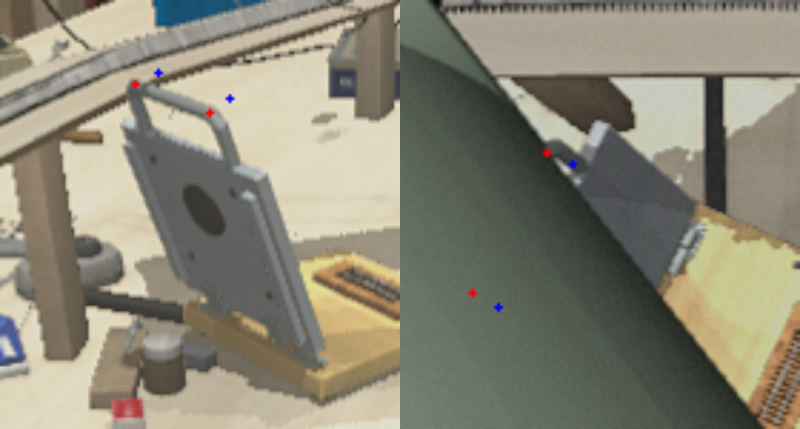

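The handle bar in the scene view coincides with the red markers (q≈1.88), and the hand is just above the crop. Now I descend over it.

```bash
python3 -m creep '[[0,0.14,0.5,0,1],[0,0.14,1.0,0,1],[0,0.14,1.4,0,0.8],[0,0.14,1.56,0,0.6],[0,0.14,1.56,0,0.5]]' 25; python3 go.py .565 .167 .256 2.675;python3 - <<'E'
from h import *
a=grab_frame("scene")
cv2.imwrite("pics/b.png",cv2.resize(a[70:250,140:300],(640,600)[:2] if 0 else (533,600)))
E
```

```text
clock: 4.05
position: [0.5649, 0.1653, 0.2562]
tool_rot: [-3.141, -0.0, 2.665]
force: [-0.1, -0.9, 0.5]
grip_width: 0.0426
finger_force: 0.0
units [0.01 0.03 0.  ] -0.07 pos [0.5649 0.1653 0.2562] rot [-3.141 -0.     2.665] F [-0.1 -0.9  0.5] w 0.0426 ff 0.0 t 4.05
```

View pics/b.png

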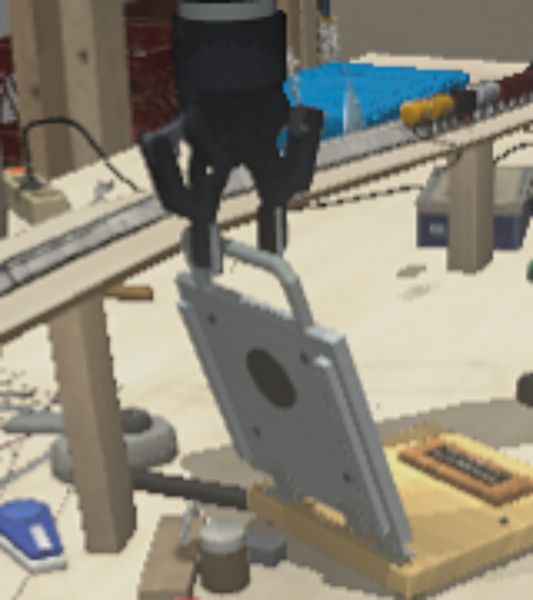

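The fingers straddle the bar: one is in front of it at (205,245) and one behind it at (270,235). Closing now.

```bash
python3 -m creep '[[0,0.03,0,0,0.2],[0,0.03,0,0,0],[0,0.03,0,0,0],[0,0.03,0,0,0],[0,0.03,0,0,0]]' 25; cat > arc.py <<'E'
# print units for a sequence of bar angles, relative to the pose taken as start
import sys
from go import *
from fit import rot,w
p=np.load("p.npy");s=status.observe();R=Ro.from_euler("xyz",s["tool_rot"]).as_matrix()
off=-.011
c=(s["position"]-[p[0],p[1],.044-.011]);xa=np.array([np.cos(p[2]),np.sin(p[2]),0])
xl=c@xa;q=np.arctan2(c[2],-xl)+ -np.arctan2(.006,.235);print("q now",round(q,3),"radius",round(np.hypot(xl,c[2]),4),"lat",round(c@[-xa[1],xa[0],0],4),"F",s["force"].round(1),"ff",s["finger_force"],"w",round(s["grip_width"],4),s["clock"])
for a in sys.argv[1:]:
    T=w(rot(np.array([[-.235,0,.006]]),float(a)),p)[0]+[0,0,off];print(a,(R.T@(T-s["position"])/.06).round(2))
E
python3 arc.py 1.85 1.78 1.7 1.62 1.54
```

```text
clock: 4.72
position: [0.5662, 0.1677, 0.257]
tool_rot: [3.14, 0.001, 2.666]
force: [2.1, 2.8, 7.0]
grip_width: 0.0107
finger_force: 24.4
q now 1.873 radius 0.2366 lat -0.0008 F [2.1 2.8 7. ] ff 24.417715072631836 w 0.0107 4.725
1.85 [ 0.01 -0.09 -0.  ]
1.78 [ 0.01 -0.36 -0.08]
1.7 [ 0.01 -0.67 -0.14]
1.62 [ 0.   -0.98 -0.18]
1.54 [ 0.   -1.29 -0.19]
```

```bash
python3 -m creep '[[0,-0.2,-0.04,0,0],[0,-0.45,-0.1,0,0],[0,-0.7,-0.15,0,0],[0,-0.98,-0.18,0,0],[0,-1.29,-0.19,0,0]]'; python3 arc.py 1.5 1.42 1.34 1.26 1.18
```

```text
clock: 5.35
position: [0.532, 0.0971, 0.2687]
tool_rot: [3.14, 0.004, 2.665]
force: [16.5, -8.0, -0.5]
grip_width: 0.0114
finger_force: 25.3
q now 1.536 radius 0.2357 lat -0.002 F [16.5 -8.  -0.5] ff 25.340622067451477 w 0.0114 5.35
1.5 [ 0.03 -0.14  0.01]
1.42 [ 0.03 -0.45  0.04]
1.34 [ 0.03 -0.76  0.09]
1.26 [ 0.02 -1.07  0.17]
1.18 [ 0.02 -1.36  0.27]
```

```bash
python3 -m creep '[[-0.05,-0.15,0.01,0,0],[-0.06,-0.45,0.04,0,0],[-0.06,-0.76,0.09,0,0],[-0.06,-1.07,0.17,0,0],[-0.06,-1.36,0.27,0,0]]'; python3 arc.py 1.12 1.04 0.96 0.88 0.8
```

```text
clock: 5.98
position: [0.4967, 0.0229, 0.2518]
tool_rot: [3.141, 0.003, 2.665]
force: [6.2, -4.6, 3.3]
grip_width: 0.011
finger_force: 26.2
q now 1.177 radius 0.2345 lat -0.0039 F [ 6.2 -4.6  3.3] ff 26.18236094713211 w 0.011 5.975
1.12 [ 0.06 -0.21  0.08]
1.04 [ 0.06 -0.49  0.22]
0.96 [ 0.06 -0.76  0.38]
0.88 [ 0.06 -1.01  0.56]
0.8 [ 0.05 -1.25  0.77]
```

```bash
python3 -m creep '[[-0.01,-0.21,0.08,0,0],[-0.02,-0.49,0.22,0,0],[-0.02,-0.76,0.38,0,0],[-0.03,-1.01,0.56,0,0],[-0.03,-1.25,0.77,0,0]]'; python3 arc.py .73 .65 .57 .49 .41
```

```text
clock: 6.6
position: [0.4636, -0.045, 0.205]
tool_rot: [-3.141, 0.002, 2.665]
force: [6.3, -8.5, 2.2]
grip_width: 0.0114
finger_force: 26.3
q now 0.796 radius 0.2349 lat -0.0049 F [ 6.3 -8.5  2.2] ff 26.26132160425186 w 0.0114 6.6
.73 [ 0.08 -0.19  0.18]
.65 [ 0.08 -0.39  0.42]
.57 [ 0.08 -0.58  0.67]
.49 [ 0.08 -0.74  0.93]
.41 [ 0.08 -0.89  1.21]
```

```bash
python3 -m creep '[[-0.02,-0.19,0.18,0,0],[-0.03,-0.39,0.42,0,0],[-0.03,-0.56,0.66,0,0],[-0.03,-0.70,0.88,0,0],[-0.03,-0.82,1.08,0,0]]'; python3 arc.py .4 .35 .3 .25 .2 .15 .1 .05 0
```

```text
clock: 7.22
position: [0.4425, -0.0894, 0.1398]
tool_rot: [-3.141, 0.001, 2.665]
force: [8.2, -6.1, -1.1]
grip_width: 0.0108
finger_force: 26.8
q now 0.447 radius 0.2348 lat -0.006 F [ 8.2 -6.1 -1.1] ff 26.809314787387848 w 0.0108 7.225
.4 [ 0.1  -0.09  0.16]
.35 [ 0.1  -0.16  0.34]
.3 [ 0.1  -0.23  0.53]
.25 [ 0.1  -0.29  0.71]
.2 [ 0.1  -0.33  0.9 ]
.15 [ 0.1  -0.37  1.1 ]
.1 [ 0.1  -0.4   1.29]
.05 [ 0.1  -0.42  1.48]
0 [ 0.1  -0.43  1.68]
```

```bash
python3 -m creep '[[-0.02,-0.08,0.16,0,0],[-0.03,-0.16,0.34,0,0],[-0.03,-0.22,0.51,0,0],[-0.04,-0.27,0.66,0,0],[-0.04,-0.31,0.8,0,0]]'; python3 arc.py .2 .15 .1 .05 0
```

```text
clock: 7.85
position: [0.4345, -0.1063, 0.0914]
tool_rot: [-3.14, -0.002, 2.665]
force: [-4.9, -6.2, -0.6]
grip_width: 0.0111
finger_force: 27.4
q now 0.225 radius 0.2351 lat -0.0065 F [-4.9 -6.2 -0.6] ff 27.399829924106598 w 0.0111 7.85
.2 [ 0.11 -0.02  0.1 ]
.15 [ 0.11 -0.06  0.29]
.1 [ 0.11 -0.09  0.48]
.05 [ 0.11 -0.11  0.68]
0 [ 0.11 -0.12  0.87]
```

```bash
python3 -m creep '[[0,-0.02,0.1,0,0],[0,-0.04,0.2,0,0],[0,-0.06,0.3,0,0],[0,-0.07,0.4,0,0],[0,-0.08,0.5,0,0]]'; python3 arc.py .1 .05 0
```

```text
clock: 8.48
position: [0.4319, -0.1116, 0.0615]
tool_rot: [-3.138, -0.002, 2.664]
force: [-5.3, -14.6, 0.4]
grip_width: 0.0112
finger_force: 28.3
q now 0.096 radius 0.2354 lat -0.0066 F [ -5.3 -14.6   0.4] ff 28.253906071186066 w 0.0112 8.475
.1 [ 0.11  0.01 -0.02]
.05 [ 0.11 -0.01  0.18]
0 [ 0.11 -0.02  0.38]
```

```bash
python3 -m creep '[[0,-0.05,0.05,0,0],[0,-0.06,0.1,0,0],[0,-0.06,0.14,0,0],[0,-0.06,0.18,0,0],[0,-0.06,0.22,0,0]]'; python3 arc.py .05 0
```

```text
clock: 9.1
position: [0.4314, -0.1131, 0.0488]
tool_rot: [-3.141, -0.001, 2.666]
force: [-5.3, 1.5, -1.9]
grip_width: 0.0112
finger_force: 27.3
q now 0.041 radius 0.2358 lat -0.0068 F [-5.3  1.5 -1.9] ff 27.28796035051346 w 0.0112 9.1
.05 [ 0.11  0.01 -0.03]
0 [0.11 0.   0.16]
```

```bash
python3 -m creep '[[0,0,0.03,0,0],[0,0,0.05,0,0],[0,0,0.07,0,0],[0,0,0.09,0,0],[0,0,0.10,0,0]]'; python3 arc.py 0
```

```text
clock: 9.72
position: [0.4313, -0.1135, 0.0428]
tool_rot: [-3.14, -0.001, 2.665]
force: [-5.8, 0.1, -1.7]
grip_width: 0.0107
finger_force: 27.3
q now 0.016 radius 0.2359 lat -0.0069 F [-5.8  0.1 -1.7] ff 27.318871915340424 w 0.0107 9.725
0 [0.11 0.01 0.06]
```

```bash
python3 -m creep '[[0,0,0.015,0,0],[0,0,0.03,0,0],[0,0,0.04,0,0],[0,0,0.05,0,0],[0,0,0.05,0,0]]'; python3 arc.py 0; python3 - <<'E'
from h import *
a=grab_frame("scene")
cv2.imwrite("pics/c.png",cv2.resize(a[100:260,190:370],(675,600)))
E
```

```text
clock: 10.35
position: [0.4312, -0.1136, 0.0398]
tool_rot: [-3.14, -0.001, 2.665]
force: [-5.8, -2.5, -3.4]
grip_width: 0.0108
finger_force: 27.3
q now 0.003 radius 0.2359 lat -0.0069 F [-5.8 -2.5 -3.4] ff 27.29892075061798 w 0.0108 10.35
0 [0.12 0.01 0.01]
```

View pics/c.png

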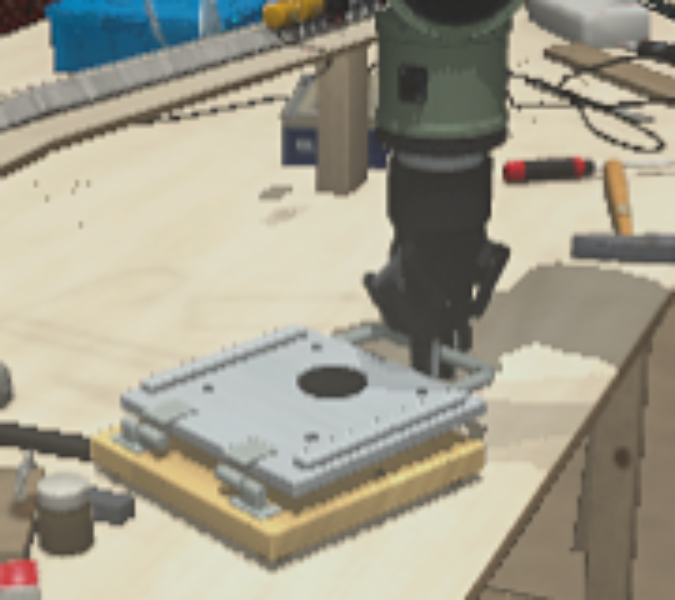

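The cover is nearly level (pad at about (332,382) in the crop) and the hand still holds the bar. I lower it in small steps until the force shows contact.

```bash
python3 -m creep '[[0,0,0.015,0,0],[0,0,0.03,0,0],[0,0,0.03,0,0],[0,0,0.03,0,0]]'; python3 arc.py 0
```

```text
clock: 10.9
position: [0.4312, -0.1137, 0.0381]
tool_rot: [-3.14, -0.001, 2.665]
force: [-5.3, -2.0, -3.3]
grip_width: 0.0106
finger_force: 27.3
q now -0.004 radius 0.2359 lat -0.0069 F [-5.3 -2.  -3.3] ff 27.32119381427765 w 0.0106 10.9
0 [ 0.12  0.01 -0.02]
```

```bash
python3 -m creep '[[0,0,0.015,0,0],[0,0,0.03,0,0],[0,0,0.03,0,0]]'; python3 arc.py 0
```

```text
clock: 11.28
position: [0.4312, -0.1138, 0.0362]
tool_rot: [-3.14, -0.001, 2.665]
force: [-5.7, -2.9, -4.0]
grip_width: 0.0108
finger_force: 27.4
q now -0.012 radius 0.236 lat -0.0069 F [-5.7 -2.9 -4. ] ff 27.368048429489136 w 0.0108 11.275
0 [ 0.12  0.01 -0.05]
```

```bash
python3 -m creep '[[0,0,0.015,0,0],[0,0,0.02,0,0],[0,0,0.02,0,0]]'; python3 arc.py 0
```

```text
clock: 11.65
position: [0.4312, -0.1138, 0.0351]
tool_rot: [-3.14, -0.001, 2.665]
force: [-4.9, -3.4, -0.8]
grip_width: 0.0113
finger_force: 27.7
q now -0.017 radius 0.236 lat -0.0069 F [-4.9 -3.4 -0.8] ff 27.651504278182983 w 0.0113 11.65
0 [ 0.12  0.02 -0.06]
```

```bash
python3 -m creep '[[0,0,0.01,0,0],[0,0,0.01,0,0]]'; python3 arc.py 0
```

```text
clock: 11.9
position: [0.4312, -0.1138, 0.0348]
tool_rot: [-3.14, -0.001, 2.665]
force: [-8.8, -1.8, 11.1]
grip_width: 0.0109
finger_force: 28.7
q now -0.018 radius 0.236 lat -0.007 F [-8.8 -1.8 11.1] ff 28.66451919078827 w 0.0109 11.9
0 [ 0.12  0.02 -0.07]
```

Contact is firm at 11 N, so the cover is down. I ease off, release with a partial opening so the finger clears the plate, and lift.

```bash
python3 -m creep '[[0,0,-0.005,0,0.1],[0,0,-0.005,0,0.25],[0,0,-0.005,0,0.35],[0,0,-0.005,0,0.35],[0,0,-0.005,0,0.35]]'; python3 arc.py 0
```

```text
clock: 12.52
position: [0.4322, -0.1131, 0.035]
tool_rot: [3.141, 0.0, 2.666]
force: [-0.2, 0.2, -0.1]
grip_width: 0.0302
finger_force: 0.0
q now -0.017 radius 0.2349 lat -0.0075 F [-0.2  0.2 -0.1] ff 0.0 w 0.0302 12.525
0 [ 0.13 -0.   -0.07]
```

```bash
python3 -m creep '[[0,0,-0.2,0,0.35],[0,0,-0.6,0,0.35],[0,0,-1.1,0,0.35],[0,0,-1.6,0,0.2],[0,0,-1.6,0,0]]'; python3 - <<'E'
from go import *
from fit import *
p=np.load("p.npy")
im={n:grab_frame(n) for n in("scene","top")}
for n in im:
  for nm in("cover","sander","roadbed"):
    r=silhouettes(n,nm)
    if r:
        q=r[0];ys,xs=np.nonzero(q["mask"]);print(n,nm,round(q["p"],2),(np.array(q["extent"])*[512,384,512,384]).round(0),xs.mean(),ys.mean())
pad=w(np.array([[-.13,0,.016]]),p)
for n in im:
  u=proj(n,pad)[0];print(n,u);cv2.circle(im[n],tuple(int(v) for v in u.round()),1,(0,0,255),-1)
cv2.imwrite("pics/d.png",np.hstack([cv2.resize(im["scene"][140:260,190:330],(400,343)),cv2.resize(im["top"][140:260,190:330],(400,343))]))
go([*pad[0,:2],.12],2.675)
E
```

```text
clock: 13.15
position: [0.433, -0.1135, 0.1333]
tool_rot: [3.141, 0.003, 2.665]
force: [-0.0, -0.7, -0.4]
grip_width: 0.001
finger_force: 0.0
scene cover 0.72 [223. 185. 323. 234.] 271.3195991091314 207.83964365256125
scene sander 0.65 [295. 179. 316. 196.] 305.10731707317075 186.24878048780488
top cover 0.76 [218. 163. 325. 270.] 266.51720310765813 214.54859679720946
top sander 0.36 [205. 163. 324. 263.] 262.56593162646146 213.48438656208376
scene [279.21722244 202.10978147]
top [276.09529947 220.68260892]
units [0.13 1.75 0.18] -0.06 pos [ 0.4319 -0.1129  0.1306] rot [-3.142e+00 -1.000e-03  2.666e+00] F [ 0.1 -0.3 -0. ] w 0.0 ff 0.0 t 13.55
```

View pics/d.png

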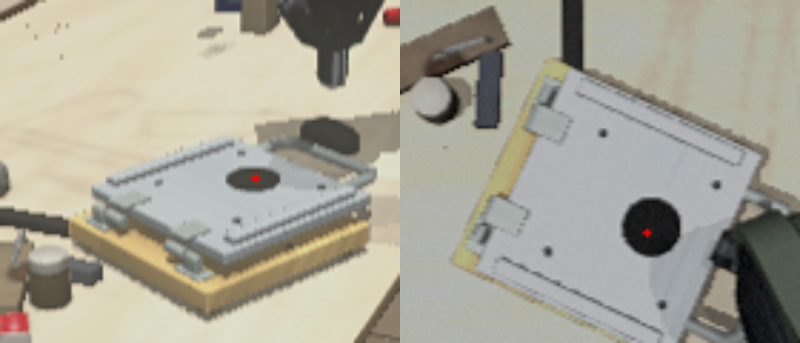

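The cover lies closed. The true pad centre is about 5 mm from the prediction: (651,227) in the crop, which is top pixel (278,219.5).

```bash
python3 - <<'E'
from go import *
a=onz("top",(277.9,219.5),.06);b=onz("scene",(278.6,202.7),.06);print(a.round(4),b.round(4));m=(a+b)/2;go([m[0],m[1],.085],2.675)
E
```

```text
[ 0.4755 -0.0204  0.06  ] [ 0.4727 -0.0118  0.06  ]
units [0.11 1.76 0.76] -0.06 pos [ 0.4319 -0.1129  0.1306] rot [-3.142e+00 -1.000e-03  2.666e+00] F [ 0.1 -0.3 -0. ] w 0.0 ff 0.0 t 13.55
```

```bash
python3 -m creep '[[0,0.5,0,0,0],[0.02,1.2,0.1,0,0],[0.04,1.72,0.4,0,0],[0.04,1.72,0.7,0,0],[0.04,1.72,0.76,0,0]]'; python3 go.py .475 -.018 .068
```

```text
clock: 14.18
position: [0.4762, -0.0206, 0.0842]
tool_rot: [-3.14, -0.002, 2.666]
force: [-0.1, -0.2, 1.0]
grip_width: 0.0002
finger_force: 0.0
units [0.04 0.03 0.27] 0 pos [ 0.4762 -0.0206  0.0842] rot [-3.140e+00 -2.000e-03  2.666e+00] F [-0.1 -0.2  1. ] w 0.0002 ff 0.0 t 14.175
```

```bash
python3 -m creep '[[0,0,0.07,0,0],[0,0,0.13,0,0],[0,0,0.17,0,0],[0,0,0.2,0,0],[0,0,0.2,0,0]]'; python3 go.py .475 -.018 .068
```

```text
clock: 14.8
position: [0.4772, -0.0203, 0.0734]
tool_rot: [-3.142, -0.0, 2.666]
force: [0.7, -0.6, 0.9]
grip_width: 0.0
finger_force: 0.0
units [0.05 0.02 0.09] 0 pos [ 0.4772 -0.0203  0.0734] rot [-3.142 -0.     2.666] F [ 0.7 -0.6  0.9] w 0.0 ff 0.0 t 14.8
```

```bash
python3 -m creep '[[0,0,0.02,0,0],[0,0,0.04,0,0],[0,0,0.05,0,0],[0,0,0.05,0,0]]'; python3 go.py .475 -.018 .068
```

```text
clock: 15.3
position: [0.4772, -0.0203, 0.0704]
tool_rot: [3.142, -0.0, 2.666]
force: [0.1, 0.8, -0.9]
grip_width: 0.0002
finger_force: 0.0
units [0.05 0.02 0.04] 0 pos [ 0.4772 -0.0203  0.0704] rot [ 3.142 -0.     2.666] F [ 0.1  0.8 -0.9] w 0.0002 ff 0.0 t 15.3
```

```bash
python3 -m creep '[[0,0,0.015,0,0],[0,0,0.025,0,0],[0,0,0.025,0,0]]'; python3 go.py .475 -.018 .068
```

```text
clock: 15.68
position: [0.4772, -0.0203, 0.0688]
tool_rot: [-3.142, -0.0, 2.666]
force: [0.0, -0.3, -0.4]
grip_width: -0.0002
finger_force: 0.0
units [0.05 0.02 0.01] 0 pos [ 0.4772 -0.0203  0.0688] rot [-3.142 -0.     2.666] F [ 0.  -0.3 -0.4] w -0.0002 ff 0.0 t 15.675
```

Still no contact, so 1 mm steps from here.

```bash
python3 -m creep '[[0,0,0.01,0,0],[0,0,0.015,0,0],[0,0,0.015,0,0]]'; python3 go.py .475 -.018 .066
```

```text
clock: 16.05
position: [0.4772, -0.0203, 0.0683]
tool_rot: [-3.141, 0.0, 2.666]
force: [-3.1, -0.6, 9.3]
grip_width: -0.0002
finger_force: 4.3
units [0.05 0.02 0.04] 0 pos [ 0.4772 -0.0203  0.0683] rot [-3.141  0.     2.666] F [-3.1 -0.6  9.3] w -0.0002 ff 4.325795761142217 t 16.05
```

```bash
python3 -m creep '[[0,0,0.005,0,0],[0,0,0.01,0,0],[0,0,0.01,0,0]]'; python3 go.py .475 -.018 .066
```

```text
clock: 16.42
position: [0.4773, -0.0203, 0.0682]
tool_rot: [-3.141, 0.001, 2.666]
force: [-5.9, -0.5, 25.0]
grip_width: -0.0001
finger_force: 12.4
units [0.05 0.02 0.04] 0 pos [ 0.4773 -0.0203  0.0682] rot [-3.141e+00  1.000e-03  2.666e+00] F [-5.9 -0.5 25. ] w -0.0001 ff 12.36901966505684 t 16.425
```

That step gave 25 N, so I back off 0.4 mm to about 15 N.

```bash
python3 -m creep '[[0,0,-0.006,0,0],[0,0,-0.006,0,0]]'
```

```text
clock: 16.68
position: [0.4773, -0.0203, 0.0682]
tool_rot: [-3.141, 0.001, 2.666]
force: [-3.3, -0.1, 14.9]
grip_width: -0.0
finger_force: 7.5
```

```bash
for i in 1; do python3 -m creep '[[0,0,0,0,0],[0,0,0,0,0],[0,0,0,0,0],[0,0,0,0,0],[0,0,0,0,0]]'; done
```

```text
clock: 17.3
position: [0.4773, -0.0203, 0.0682]
tool_rot: [-3.141, 0.0, 2.666]
force: [-3.0, -0.2, 15.0]
grip_width: -0.0001
finger_force: 7.5
```

```bash
python3 -m creep '[[0,0,0,0,0],[0,0,0,0,0],[0,0,0,0,0],[0,0,0,0,0],[0,0,0,0,0]]'
```

```text
clock: 17.92
position: [0.4773, -0.0203, 0.0682]
tool_rot: [-3.141, 0.001, 2.666]
force: [-4.4, 0.8, 14.7]
grip_width: 0.0001
finger_force: 7.5
```

```bash
python3 -m creep '[[0,0,0,0,0],[0,0,0,0,0],[0,0,0,0,0],[0,0,0,0,0],[0,0,0,0,0]]'
```

```text
clock: 18.55
position: [0.4773, -0.0203, 0.0682]
tool_rot: [-3.141, 0.0, 2.666]
force: [-4.2, -0.2, 15.0]
grip_width: -0.0001
finger_force: 7.5
```

```bash
python3 -m creep '[[0,0,0,0,0],[0,0,0,0,0],[0,0,0,0,0],[0,0,0,0,0],[0,0,0,0,0]]'
```

```text
clock: 19.18
position: [0.4773, -0.0203, 0.0682]
tool_rot: [-3.141, 0.0, 2.666]
force: [-3.6, -1.0, 15.8]
grip_width: -0.0001
finger_force: 7.5
```

The pad was held at about 15 N for 2.5 s. I lift away and check.

```bash
python3 -m creep '[[0,0,-0.1,0,0],[0,0,-0.5,0,0],[0,0,-1.2,0,0],[0,0,-2.0,0,0],[0,0,-2.6,0,0]]'; python3 - <<'E'
from go import *
a=grab_frame("scene");cv2.imwrite("pics/e.png",cv2.resize(a[130:270,170:340],(729,600)));go([.47,-.02,.2])
E
```

```text
clock: 19.8
position: [0.4773, -0.0202, 0.2258]
tool_rot: [3.141, 0.001, 2.666]
force: [-0.5, -0.5, 0.1]
grip_width: 0.0003
finger_force: 0.0
units [ 0.13 -0.07  0.49] 0 pos [ 0.4787 -0.0199  0.2293] rot [3.14  0.005 2.666] F [2.2 1.3 6.4] w 0.0 ff 0.0 t 19.85
```

View pics/e.png

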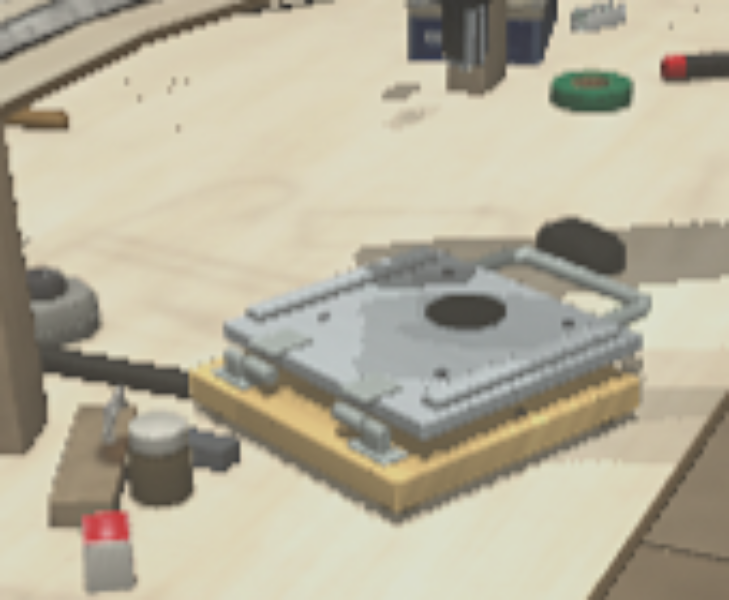

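The cover lies level and closed (pad at (465,311)). The jar at (160,458), the carton at (107,550) and the sander at (580,245) are untouched, and the hand is clear. Handing in.

```bash
python3 -m creep '[[0,0,0,0,0],[0,0,0,0,0]]'; python3 -c "
from workcell import bot;print(bot.job_done())"
```

```text
clock: 20.1
position: [0.4768, -0.0204, 0.223]
tool_rot: [-3.141, -0.001, 2.666]
force: [-0.1, -0.2, 0.2]
grip_width: 0.0003
finger_force: 0.0
the job is handed in; nothing more can be done
None
```

The cover was lowered gently onto the track (11 N at contact) and released; the pad was then pressed at about 15 N for 2.5 s, after a brief 25 N reading while finding the force, and the job was handed in at 20 s with the cover closed, the hand clear and the surrounding things untouched; the track and roadbed are hidden under the cover and were not seen again.

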